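# Work a stuck glass stopper out of a reagent bottle

## Task

The glass stopper with the flat upright tab is stuck in its amber reagent bottle, so that a straight pull would lift the whole bottle. With the plug still in the neck, twist the stopper by some 25 degrees anticlockwise (seen from above) and then by as much clockwise of where it began, easing it upwards as you twist until it comes free, and keep the bottle down in its rack. Then set the stopper down in the white dish without dropping it, standing or lying.

Things in the scene. Friction and masses are not known exactly. Their poses are not given: they have to be found in the camera images.
- stopper: Frosted glass stopper, 60 g, in the bottle's neck. Origin: centre of the plug's lower end, z up. Plug to 24 mm (its upper 10 mm, 24 mm wide, is the tight part), flange 35 mm wide to 30 mm, flat tab to 64 mm: 30 mm long (x), 12 thick (y). Held by about 13 N, 0.16 N m of friction, far less upwards while turning: rise 3 mm per 45 degrees. Loose once risen 10 mm, out of the neck at 24 mm.
- tab_edge (a point): Middle of the upright edge of the stopper's tab at its +x end: 15 mm from the stopper's axis and 47 mm above the stopper's origin.
- bottle: Amber square bottle, 72 x 72 mm, 110 mm to its rim, about 0.85 kg, loose in a 22 mm deep well (2 mm play) of a fixed wooden rack. Origin: centre of its underside, 10 mm above the bench; z up; x lies along the stopper's tab at the start. The other well, 120 mm off along the bottle's y or -y, holds an equal bottle with a round ball on top (153 mm tall): not the one.
- dish: Loose white ceramic dish on the bench, 120 mm across, 20 mm high, flat floor 5 mm thick, wall 4 mm. Origin: centre of its underside.
Mind the look-alikes: they are no part of the job. Of the things like the stopper, leave any that is black, brown or turquoise; of the rest the larger one is meant.

How it is judged:
By the outcome, as a careful person would: the job done as asked, in the order asked, and still so for the second after the job is handed in, with the robot touching nothing.
It also fails if it takes over 51 s, if anything falls off the work surface, if the arm or the gripper's body presses on something with over 40 N, if the wrist force passes 120 N, or if a joint passes its speed limit or range.

## Robot

A 7-joint arm with a two-finger parallel gripper is mounted at the origin on the work surface. World frame = base frame: x ahead of the robot, y to its left, z up, the work surface at z = 0. Lengths are in m, angles in rad, forces in N, time in s.
With the tool pointing down it reaches from about 0.4 to 0.75 m from the base axis. Payload 19.5 kg.
Tool frame: the origin (TCP) lies midway between the tips of the shut fingers; the grasp point (between the pads) lies 19 mm behind it (bot.pinch_z is the distance from the TCP to the grasp point, in m); y points along the fingers, z is the direction in which the jaws open and shut, and the axes are right-handed (so a half turn about y gives the same grasp; the last joint's range is limited). The gripper opens to 85 mm and grips with 20 to 120 N. Pads are 22 mm wide; open, the fingers measure 114 mm over their backs; the gripper's body (76 mm by 85 mm) begins 54 mm behind the grasp point. The pads swing forward as they close: fully open they stand 13 mm farther back than shut.
Start: joints at [-1.212, 0.707, -0.028, 1.485, 0.022, 0.951, -0.075], TCP at [0.224, 0.529, 0.231] pointing down, gripper open.
Joint ranges: [-2.71, 2.71], [-0.32, 2.16], [-1.57, 1.52], [0, 2.45], [-1.46, 4.6], [0, 2.02], [-2.83, 2.83]. Speed limits (rad/s): [1.89, 1.89, 2.57, 2.57, 3.01, 3.01, 3.01].

## Interface

Orientations are given as [roll, pitch, yaw] about the fixed x, y, z axes, in that order (R = Rz(yaw) Ry(pitch) Rx(roll)).
In Python, from workcell import get_obs, eyes, bot, spotter gives the robot as it stands. The module is installed in compiled form; this text tells all that it offers.
- The arm moves only by the tool servo_tool, never from a script. Its argument "motion" is a list of rows, each a list of 7 numbers: the shift along the world's x, y, z in m, then the turn, a rotation vector about the world's x, y, z in rad, then the closure in counts, from 0 (fully open) to 255 (shut). A call has 1 to 8 rows; each row is the pose to reach, as a shift and turn from the pose measured when the call began; what a row does not reach only later rows make up. A row lasts 1/10 s, in which the tool goes at most 50 mm and 8.59 degrees, less where a joint would pass 70% of its speed; a pose out of reach is approached as far as the arm can. A call with a gripper value outside its range is refused whole. The fingers move at their own pace and stop on an object; "newtons" is the grip in N (left out, the last holds). Time passes only in rows, so rows that repeat a pose let the fingers close. It gives the time, the measured TCP pose, the force and the opening at its end, in the units of the state.
- get_obs(): the state, without advancing time (a new reading comes with each control period).
- eyes.camera(name): name is "scene" or "top" or "wrist"; returns (picture, depth): 384x512x3 uint8, red, green, blue; 384x512 float32, m along the optical axis (not along the pixel's ray), 0 where there is no reading.
- eyes.calibration(name): a dict with "mtx" (3x3 intrinsics, pixels), "k1" (the pictures are not rectified: a ray, as slopes to the right and down, at radius r is drawn at 1 + k1 r^2 times it, then the intrinsics apply), "T" (4x4, takes a point from camera to world coordinates); the wrist camera has in their place "hand_eye" (4x4, takes a point from camera to tool coordinates, whose origin is the TCP and whose axes are the tool frame's). Camera axes: x right, y down, z forward; pixel columns grow to the right and rows downward; lengths in m; the calibration is good to about 2 mm. A picture is of the moment at which its call begins: read the wrist's pose just before it. calibration takes no time and is no camera call.
- bot.sign_off(): hands the job in, once; it reports no verdict.
Trained networks look in the newest picture that a camera, given by its name, has taken for a name from the list of things; names that differ only in an ending like _2 or _b are one class to them, and where a whole thing is asked for, a point or a joint stands for the part that bears it (a point fixed in the world has none). Each returns a list of dicts, best first, with "confidence" (0 to 1); they miss things now and then, are a little off and sometimes report something else, mostly with a low value. They report only what shows in the picture. A call takes as long as a camera call. They do not tell look-alikes from the thing itself.
- spotter.outline_of(camera, thing): "mask" (384x512 bool, what is visible of it) and "uv" ([column, row] in pixels, amid what is visible of it).
The state is a dict: "t": time; "q": joint angles; "joint_vel": joint speeds; "tau": joint torques, N m; "position": TCP position; "orientation": TCP orientation; "ft_force": force on the tool from outside, world axes, zero at the start; "ft_torque": the same for the moment, N m; "width": opening from 0.0 (shut) to 1.0 (fully open).
Only numpy, scipy, OpenCV 4.12 (cv2) and the standard library are available. Lean on these libraries where they do the work, as an engineer would, in place of code of your own. Each camera call takes 0.05 s, during which the arm holds its last target.

## Working session

There is one attempt and no reset: what is moved stays moved. The work goes in short steps, Python scripts to look and compute and a tool call to move; the robot and the scene stay as the last step left them, time stands still between calls to the robot, and variables do not carry over. Pictures are saved under pics/ and viewed, and the job is handed in when it is done.

Besides the shell and the picture viewer there is one more tool, called as name([rows], argument=value, ...), one row to a line, values as JSON. servo_tool: Moves the arm, as the interface text tells. Its arguments: {"type":"object","properties":{"motion":{"type":"array","items":{"type":"array","items":{"type":"number"}}},"newtons":{"type":"number"}},"required":["motion"]}

```bash
mkdir -p pics
cat > h.py <<'E'
import numpy as np, cv2
from workcell import get_obs, eyes, bot, spotter
from scipy.spatial.transform import Rotation as R
def snap(cam,name):
    o=get_obs(); p,d=eyes.camera(cam); cv2.imwrite(f'pics/{name}.png',p[:,:,::-1]); np.savez(f'pics/{name}.npz',p=p,d=d,pos=o['position'],ori=o['orientation']); return p,d,o
def Tcam(cam,o=None):
    c=eyes.calibration(cam)
    if 'T' in c: return c,np.array(c['T'])
    T=np.eye(4);T[:3,:3]=R.from_euler('xyz',o['orientation']).as_matrix();T[:3,3]=o['position']
    return c,T@np.array(c['hand_eye'])
def cloud(cam,d,o=None):
    c,T=Tcam(cam,o);K=np.array(c['mtx']);h,w=d.shape
    u,v=np.meshgrid(np.arange(w),np.arange(h))
    D=np.array([c['k1'],0,0,0],float)
    n=cv2.undistortPoints(np.stack([u,v],-1).reshape(-1,1,2).astype(np.float64),K,D).reshape(h,w,2)
    P=np.dstack([n*d[...,None],d]); return P@T[:3,:3].T+T[:3,3]
E
python3 - <<'E'
from h import *
o=get_obs();print(o, bot.pinch_z)
for cam in ['scene','top']:
    p,d,o=snap(cam,cam+'0'); X=cloud(cam,d,o); np.save(f'pics/{cam}X.npy',X)
    print(cam,eyes.calibration(cam))
    for th in ['stopper','bottle','dish']:
        for r in spotter.outline_of(cam,th):
            m=r['mask']&(d>0); print(cam,th,round(r['confidence'],2),r['uv'],m.sum(),np.median(X[m],0).round(3),np.percentile(X[m],2,axis=0).round(3),np.percentile(X[m],98,axis=0).round(3))
print(get_obs()['t'])
E
```

```text
{'t': 0.0, 'q': array([-1.21173037,  0.70704772, -0.02761434,  1.48498753,  0.02200547,
        0.95087323, -0.07551805]), 'joint_vel': array([ 5.95755768e-04, -5.77830666e-05, -9.53511189e-04,  1.63857178e-03,
        9.20109450e-04, -1.28290254e-03, -2.45829148e-03]), 'tau': array([-4.74994376e-04, -8.83209229e+01,  1.23457007e+00, -2.36174923e+01,
        1.68962020e-02,  6.35336386e-03, -6.93146421e-05]), 'position': array([0.22422708, 0.52920933, 0.23086193]), 'orientation': array([-1.57180883e+00, -3.70697910e-05, -4.00782927e-01]), 'ft_force': array([ 0.30232561,  1.00363586, -0.73701237]), 'ft_torque': array([0.02294094, 0.00576616, 0.0107158 ]), 'width': 1.002569177494381} 0.0187
scene {'mtx': array([[490.64015304,   0.        , 252.16022441],
       [  0.        , 490.64015304, 194.63597189],
       [  0.        ,   0.        ,   1.        ]]), 'k1': -0.08729089870241638, 'T': array([[ 0.70842094,  0.35865816, -0.60786849,  1.26057037],
       [ 0.70577944, -0.36473999,  0.60732209, -0.702681  ],
       [-0.00389293, -0.85926076, -0.511523  ,  0.68689473],
       [ 0.      
[... 1257 characters left out ...]
5.2] 139 [ 0.534 -0.214  0.146] [ 0.52  -0.232  0.122] [ 0.547 -0.203  0.161]
top stopper 0.62 [346.6, 172.0] 125 [ 0.656 -0.284  0.044] [ 0.645 -0.298  0.025] [ 0.667 -0.272  0.065]
top stopper 0.57 [362.1, 228.6] 141 [ 0.513 -0.323  0.038] [ 0.5   -0.338  0.026] [ 0.53  -0.309  0.065]
top stopper 0.49 [315.0, 182.2] 80 [ 0.634 -0.206  0.028] [ 0.626 -0.222 -0.002] [ 0.65  -0.196  0.048]
top stopper 0.42 [359.9, 201.1] 56 [ 0.585 -0.32   0.038] [ 0.578 -0.33   0.017] [ 0.597 -0.309  0.048]
top bottle 0.91 [316.9, 221.7] 712 [ 0.525 -0.204  0.085] [ 0.495 -0.253  0.037] [ 0.569 -0.178  0.118]
top dish 0.81 [169.0, 210.8] 1551 [0.559 0.176 0.005] [ 0.506  0.119 -0.   ] [0.613 0.229 0.021]
0.4
```

Run:
```python
import cv2
s=cv2.imread('pics/scene0.png');cv2.imwrite('pics/s0c.png',cv2.resize(s[150:330,60:340],None,fx=2.8,fy=2.8,interpolation=2))
s=cv2.imread('pics/top0.png');cv2.imwrite('pics/t0c.png',cv2.resize(s[120:290,130:400],None,fx=2.9,fy=2.9,interpolation=2))
```

```text
(no output)
```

View pics/s0c.png

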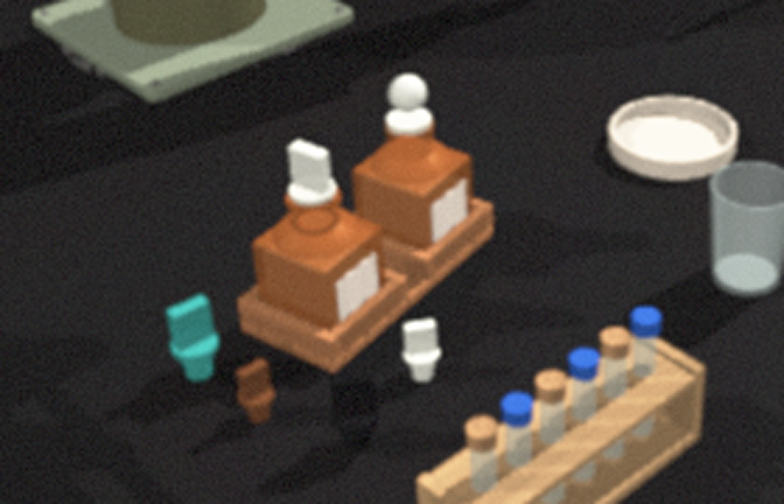

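View pics/t0c.png

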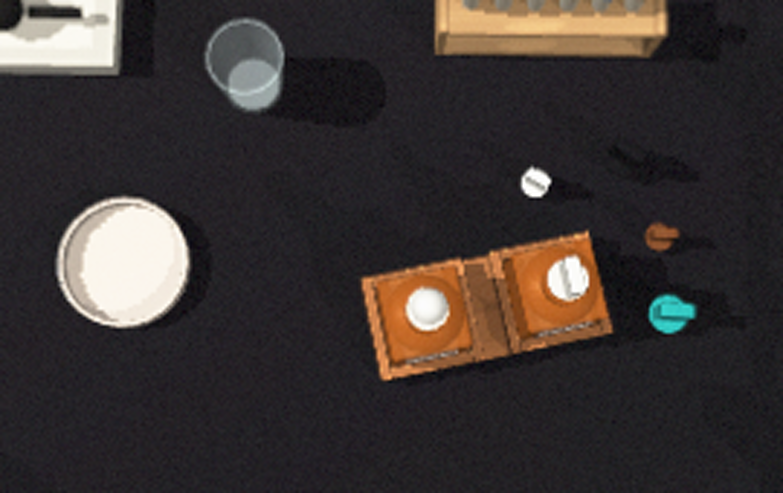

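The target is the white stopper with a tab on the right-hand rack bottle: scene pixel (168,211), top pixel (324,215). The small white, brown, turquoise and black ones are look-alikes. The dish is at top pixel (169,211). Next I measure the tab's axis.

Run:
```python
from h import *
for cam in ['scene','top']:
    X=np.load(f'pics/{cam}X.npy'); 
    near=(np.hypot(X[...,0]-.54,X[...,1]+.22)<.04)
    for lo,hi in [(.14,.17),(.118,.134),(.157,.17)]:
        m=near&(X[...,2]>lo)&(X[...,2]<hi); P=X[m]
        if len(P)<5: continue
        c=P.mean(0);w,v=np.linalg.eigh(np.cov(P[:,:2].T));
        print(cam,lo,len(P),c.round(4),P.min(0).round(3),P.max(0).round(3),np.degrees(np.arctan2(v[1,1],v[0,1])),np.sqrt(w*12))
        r=cv2.minAreaRect(P[:,:2].astype(np.float32)*1000);print(r)
    for lo in [.15]:
        m=(np.hypot(X[...,0]-.50,X[...,1]+.10)<.06)&(X[...,2]>lo)&(X[...,2]<.18);P=X[m];print('ball',len(P),P.mean(0),P.max(0))
c=eyes.calibration('wrist');print(c)
```

```text
scene 0.14 161 [ 0.5408 -0.2216  0.1528] [ 0.523 -0.229  0.14 ] [ 0.554 -0.21   0.163] -161.45131783604913 [0.01198109 0.03286468]
((538.8519287109375, -220.74696350097656), (31.458099365234375, 15.599889755249023), 16.24652862548828)
scene 0.118 172 [ 0.5442 -0.225   0.125 ] [ 0.521 -0.24   0.118] [ 0.558 -0.2    0.134] 46.907035809089216 [0.02368736 0.03724122]
((543.2902221679688, -223.70285034179688), (39.83454132080078, 32.89905548095703), 51.71798324584961)
scene 0.157 62 [ 0.5394 -0.2207  0.1601] [ 0.523 -0.228  0.157] [ 0.554 -0.212  0.163] -168.02613472903857 [0.01239299 0.03134802]
((538.2091674804688, -219.546142578125), (30.945589065551758, 12.554100036621094), 13.733500480651855)
ball 96 [ 0.51658346 -0.1062922   0.1576404 ] [ 0.5270861  -0.0907305   0.16466296]
top 0.14 79 [ 0.5332 -0.2171  0.1568] [ 0.519 -0.225  0.141] [ 0.549 -0.21   0.163] -168.32541854291145 [0.01306783 0.02957543]
((533.80712890625, -217.97982788085938), (29.342273712158203, 11.948986053466797), 12.609052658081055)
top 0.118 95 [ 0.5317 -0.2139  0.1235] [ 0.516 -0.238  0.118] [ 0.552 -0.201  0.134
[... 306 characters left out ...]
8857422), (28.75167465209961, 11.242374420166016), 14.373273849487305)
ball 123 [ 0.50720867 -0.10105277  0.15716641] [ 0.52251789 -0.08795847  0.16418505]
{'mtx': array([[269.94193385,   0.        , 254.13008159],
       [  0.        , 269.94193385, 188.88001787],
       [  0.        ,   0.        ,   1.        ]]), 'k1': -0.05573284273346784, 'hand_eye': array([[-5.86734553e-05,  9.61862563e-01,  2.73533189e-01,
        -6.83262934e-02],
       [-3.07876630e-04, -2.73533194e-01,  9.61862515e-01,
        -1.41458913e-01],
       [ 9.99999951e-01, -2.77786792e-05,  3.12184142e-04,
        -3.85985335e-04],
       [ 0.00000000e+00,  0.00000000e+00,  0.00000000e+00,
         1.00000000e+00]])}
```

servo_tool([
  [0.03,-0.03,0.03,0,0,-0.1,0],
  [0.06,-0.06,0.06,0,0,-0.2,0],
  [0.09,-0.09,0.08,0,0,-0.3,0],
  [0.12,-0.12,0.09,0,0,-0.4,0],
  [0.15,-0.15,0.09,0,0,-0.5,0],
  [0.18,-0.18,0.09,0,0,-0.6,0],
  [0.2,-0.21,0.09,0,0,-0.7,0],
  [0.226,-0.23,0.09,0,0,-0.8,0],
])

```text
t: 1.2
position: [0.451, 0.2974, 0.3216]
orientation: [-1.571, -0.0, -1.206]
ft_force: [-0.6, 1.1, -0.5]
width: 1.0
```

servo_tool([
  [0.015,-0.034,0,0,0,-0.11,0],
  [0.03,-0.068,0,0,0,-0.22,0],
  [0.045,-0.1,0,0,0,-0.33,0],
  [0.06,-0.135,0,0,0,-0.44,0],
  [0.075,-0.17,0,0,0,-0.55,0],
  [0.085,-0.2,0,0,0,-0.66,0],
  [0.095,-0.235,0,0,0,-0.77,0],
  [0.1,-0.27,0,0,0,-0.88,0],
])

```text
t: 2.0
position: [0.5514, 0.026, 0.3215]
orientation: [-1.571, -0.0, -2.09]
ft_force: [0.3, 0.1, 0.3]
width: 1.002
```

servo_tool([
  [0,-0.035,-0.005,0,0,-0.11,0],
  [0,-0.07,-0.01,0,0,-0.22,0],
  [-0.005,-0.105,-0.03,0,0,-0.33,0],
  [-0.005,-0.14,-0.05,0,0,-0.44,0],
  [-0.01,-0.18,-0.07,0,0,-0.55,0],
  [-0.01,-0.21,-0.08,0,0,-0.66,0],
  [-0.014,-0.235,-0.09,0,0,-0.77,0],
  [-0.015,-0.246,-0.1,0,0,-0.82,0],
])

```text
t: 2.8
position: [0.5357, -0.2222, 0.221]
orientation: [-1.57, -0.001, -2.916]
ft_force: [0.3, -0.4, 0.3]
width: 1.001
```

```bash
cat > w.py <<'E'
from h import *
import sys
n=sys.argv[1]
p,d,o=snap('wrist',n);X=cloud('wrist',d,o);print(o['t'],o['position'],o['orientation'],o['q'],o['ft_force'])
near=(np.hypot(X[...,0]-.537,X[...,1]+.22)<.045)&(d>0)
for lo,hi in [(.14,.175),(.155,.175),(.118,.135)]:
    m=near&(X[...,2]>lo)&(X[...,2]<hi); P=X[m]
    if len(P)<5: continue
    w,v=np.linalg.eigh(np.cov(P[:,:2].T))
    print(lo,len(P),P.mean(0).round(4),'zmax',P[:,2].max(),np.degrees(np.arctan2(v[1,1],v[0,1])),np.sqrt(w*12),cv2.minAreaRect(P[:,:2].astype(np.float32)*1000))
m=(np.hypot(X[...,0]-.536,X[...,1]+.219)<.07);print(np.percentile(X[m][:,2],[50,90,99]))
E
python3 w.py w1
```

```text
2.8 [ 0.53568996 -0.22224801  0.22097442] [-1.57001168e+00 -6.46589018e-04 -2.91636010e+00] [ 0.06480597  0.7946636   0.58025248  1.49091652 -0.48190787  1.00121278
 -0.57535838] [ 0.25890734 -0.38777259  0.2930719 ]
0.14 594 [ 0.5391 -0.2207  0.1572] zmax 0.16082173194278343 -167.61259312778262 [0.01179365 0.03183481] ((537.1886596679688, -221.07936096191406), (29.854999542236328, 11.43730354309082), 12.752026557922363)
0.155 531 [ 0.5376 -0.221   0.1584] zmax 0.16082173194278343 -167.6090750357338 [0.01185181 0.02975339] ((537.0886840820312, -221.00680541992188), (29.703824996948242, 11.425325393676758), 13.150671005249023)
0.118 723 [ 0.5407 -0.2209  0.124 ] zmax 0.13498536097244232 100.85534736528878 [0.03059714 0.03764504] ((537.6246948242188, -221.10107421875), (34.34730911254883, 36.143741607666016), 31.880037307739258)
[0.29946413 0.31837756 0.3623899 ]
```

View pics/w1.png

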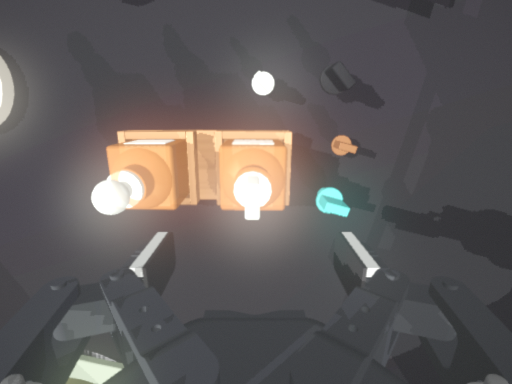

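servo_tool([
  [0.0014,0.0012,-0.03,0,0,0,0],
  [0.0014,0.0012,-0.055,0,0,0,0],
  [0.0014,0.0012,-0.075,0,0,0,0],
  [0.0014,0.0012,-0.088,0,0,0,0],
  [0.0014,0.0012,-0.088,0,0,0,0],
], newtons=60)

```text
t: 3.35
position: [0.5366, -0.2201, 0.1305]
orientation: [-1.572, -0.003, -2.916]
ft_force: [0.3, 0.0, 0.7]
width: 0.995
```

```bash
python3 w.py w2
```

```text
3.35 [ 0.53662488 -0.22012675  0.13051612] [-1.57227572 -0.00328585 -2.91592797] [ 0.09275691  0.90638207  0.50565319  1.58835248 -0.55984893  0.79902622
 -0.50987952] [0.34900875 0.04699216 0.74138917]
0.14 3730 [ 0.539  -0.2189  0.1587] zmax 0.17496483220778164 102.25300345766492 [0.0274996  0.10951891] ((536.6984252929688, -220.98321533203125), (31.11686134338379, 87.5040054321289), 16.60342788696289)
0.155 2812 [ 0.538  -0.2189  0.1619] zmax 0.17496483220778164 102.09583760011338 [0.0265978  0.10488596] ((536.6494750976562, -220.997802734375), (31.01473617553711, 87.5040054321289), 16.603425979614258)
0.118 1693 [ 0.5418 -0.2201  0.1242] zmax 0.13490848994157958 102.99848081683082 [0.03027792 0.0368979 ] ((538.5010986328125, -220.73013305664062), (33.902137756347656, 36.55911636352539), 13.931472778320312)
[0.2032686  0.22647575 0.23269773]
```

View pics/w2.png

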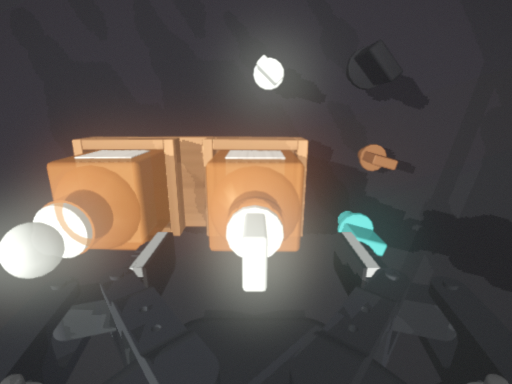

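Run:
```python
from h import *
z=np.load('pics/w2.npz');d=z['d'];o=dict(position=z['pos'],orientation=z['ori']);X=cloud('wrist',d,o)
m=(np.hypot(X[...,0]-.537,X[...,1]+.22)<.024)&(X[...,2]>.15)&(X[...,2]<.17);P=X[m]
print(len(P),cv2.minAreaRect(P[:,:2].astype(np.float32)*1000),np.percentile(P[:,2],[5,50,95]))
m=m&(X[...,2]>.156);P=X[m]
w,v=np.linalg.eigh(np.cov(P[:,:2].T));print(P.mean(0),np.degrees(np.arctan2(v[1,1],v[0,1])),cv2.minAreaRect(P[:,:2].astype(np.float32)*1000))
# flange top height
T=X[(np.hypot(X[...,0]-.537,X[...,1]+.22)<.017)&(X[...,2]>.12)&(X[...,2]<.135)];print(np.percentile(T[:,2],[10,50,90]))
o=get_obs();print(o['position'],o['orientation'])
```

```text
1512 ((536.6996459960938, -221.4392852783203), (31.126155853271484, 11.884430885314941), 12.695895195007324) [0.15369155 0.15850512 0.15957383]
[ 0.53779951 -0.22109684  0.15854219] -167.7033012468019 ((536.7052001953125, -221.50201416015625), (31.132143020629883, 11.789412498474121), 12.23922061920166)
[0.12374621 0.124705   0.12587271]
[ 0.53695802 -0.22063537  0.13166332] [-1.57119616e+00 -2.18454602e-03 -2.91642390e+00]
```

servo_tool([
  [0,-0.0008,0.001,0,0,0,120],
  [0,-0.0008,0.001,0,0,0,200],
  [0,-0.0008,0.001,0,0,0,230],
  [0,-0.0008,0.001,0,0,0,255],
  [0,-0.0008,0.001,0,0,0,255],
  [0,-0.0008,0.001,0,0,0,255],
  [0,-0.0008,0.001,0,0,0,255],
  [0,-0.0008,0.001,0,0,0,255],
], newtons=60)

```text
t: 4.2
position: [0.5369, -0.221, 0.1328]
orientation: [-1.572, -0.002, -2.916]
ft_force: [-1.2, 4.5, 5.8]
width: 0.13
```

servo_tool([
  [0,0,0.0001,0,0,0.06,255],
  [0,0,0.0003,0,0,0.13,255],
  [0,0,0.0005,0,0,0.2,255],
  [0,0,0.0008,0,0,0.27,255],
  [0,0,0.001,0,0,0.34,255],
  [0,0,0.0013,0,0,0.41,255],
  [0,0,0.0016,0,0,0.48,255],
  [0,0,0.0016,0,0,0.48,255],
])

```text
t: 5.0
position: [0.5367, -0.2209, 0.1341]
orientation: [-1.573, -0.002, -2.435]
ft_force: [-0.2, 0.3, -7.5]
width: 0.13
```

```bash
cat > s.py <<'E'
from h import *
import sys
n=sys.argv[1]
p,d,o=snap('scene',n)
cv2.imwrite(f'pics/{n}c.png',cv2.resize(p[130:330,60:300,::-1],None,fx=3,fy=3,interpolation=2))
print(o['t'],o['position'],np.degrees(o['orientation']),o['q'][6],o['ft_force'],o['ft_torque'],o['width'])
E
python3 s.py s2
```

```text
5.0 [ 0.53666622 -0.22085294  0.1341118 ] [-9.01196081e+01 -1.28302368e-01 -1.39512613e+02] -0.15663533199932508 [-0.21138867  0.3252559  -7.46117676] [0.13660354 0.01765897 0.08036095] 0.13004060471079856
```

View pics/s2c.png

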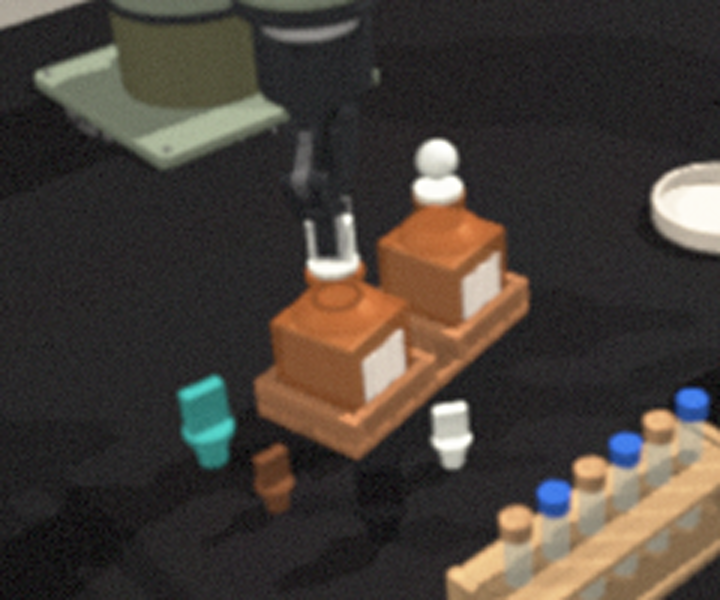

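servo_tool([
  [0,0,0,0,0,-0.06,255],
  [0,0,0.0001,0,0,-0.12,255],
  [0,0,0.0003,0,0,-0.18,255],
  [0,0,0.0005,0,0,-0.24,255],
  [0,0,0.0007,0,0,-0.3,255],
  [0,0,0.0009,0,0,-0.36,255],
  [0,0,0.0011,0,0,-0.42,255],
  [0,0,0.0013,0,0,-0.48,255],
])

```text
t: 5.85
position: [0.5368, -0.2209, 0.1353]
orientation: [-1.572, -0.002, -2.922]
ft_force: [0.1, -0.6, -5.4]
width: 0.129
```

```bash
python3 s.py s3
```

```text
5.85 [ 0.53676008 -0.22090362  0.13534844] [-9.00971581e+01 -1.33422205e-01 -1.67432222e+02] -0.5162216122782219 [ 0.05292604 -0.56013411 -5.40227955] [-0.08141186  0.00992021  0.17016788] 0.12940793496156242
```

servo_tool([
  [0,0,0.0002,0,0,-0.06,255],
  [0,0,0.0004,0,0,-0.12,255],
  [0,0,0.0006,0,0,-0.18,255],
  [0,0,0.0008,0,0,-0.24,255],
  [0,0,0.001,0,0,-0.3,255],
  [0,0,0.0012,0,0,-0.36,255],
  [0,0,0.0014,0,0,-0.42,255],
  [0,0,0.0016,0,0,-0.48,255],
])

```text
t: 6.7
position: [0.5368, -0.2211, 0.137]
orientation: [-1.572, -0.002, 2.874]
ft_force: [-1.4, -0.6, -3.9]
width: 0.128
```

```bash
python3 s.py s4
```

```text
6.7 [ 0.53680466 -0.22106755  0.13696877] [-9.00674517e+01 -1.24185583e-01  1.64682975e+02] -0.8882737438932965 [-1.36231023 -0.59870783 -3.94469358] [-0.20452043  0.01464904  0.12012374] 0.12846213396503092
```

View pics/s4c.png

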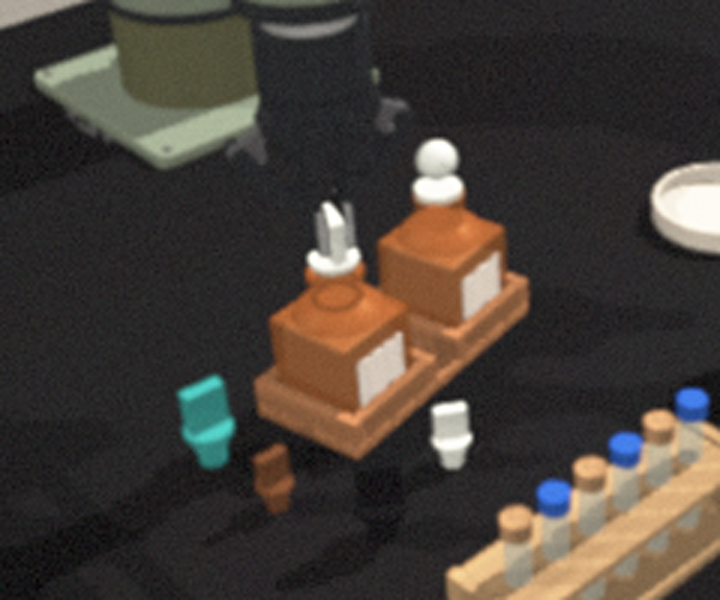

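The stopper (pixel (171,205)) has turned with the jaws. The bottle is still seated in the rack and the pull is only about 4 N. I continue with the next swings.

servo_tool([
  [0,0,0.0001,0,0,0.06,255],
  [0,0,0.0003,0,0,0.12,255],
  [0,0,0.0005,0,0,0.18,255],
  [0,0,0.0007,0,0,0.24,255],
  [0,0,0.0009,0,0,0.3,255],
  [0,0,0.0012,0,0,0.36,255],
  [0,0,0.0014,0,0,0.42,255],
  [0,0,0.0016,0,0,0.48,255],
])

```text
t: 7.55
position: [0.5368, -0.221, 0.1385]
orientation: [-1.572, -0.002, -2.93]
ft_force: [-0.1, 0.7, -2.3]
width: 0.131
```

servo_tool([
  [0,0,0.0002,0,0,0.06,255],
  [0,0,0.0004,0,0,0.12,255],
  [0,0,0.0006,0,0,0.18,255],
  [0,0,0.0008,0,0,0.24,255],
  [0,0,0.001,0,0,0.3,255],
  [0,0,0.0012,0,0,0.36,255],
  [0,0,0.0014,0,0,0.42,255],
  [0,0,0.0016,0,0,0.48,255],
])

```text
t: 8.35
position: [0.5366, -0.2208, 0.1401]
orientation: [-1.573, -0.002, -2.446]
ft_force: [-2.1, 1.3, -2.8]
width: 0.129
```

```bash
python3 s.py s5
```

```text
8.35 [ 0.53664673 -0.22078918  0.1400937 ] [-9.00986335e+01 -1.32411353e-01 -1.40162420e+02] -0.16632024954736266 [-2.11011164  1.26534855 -2.82460749] [ 0.33826169  0.26367902 -0.09552997] 0.12949558384829762
```

View pics/s5c.png

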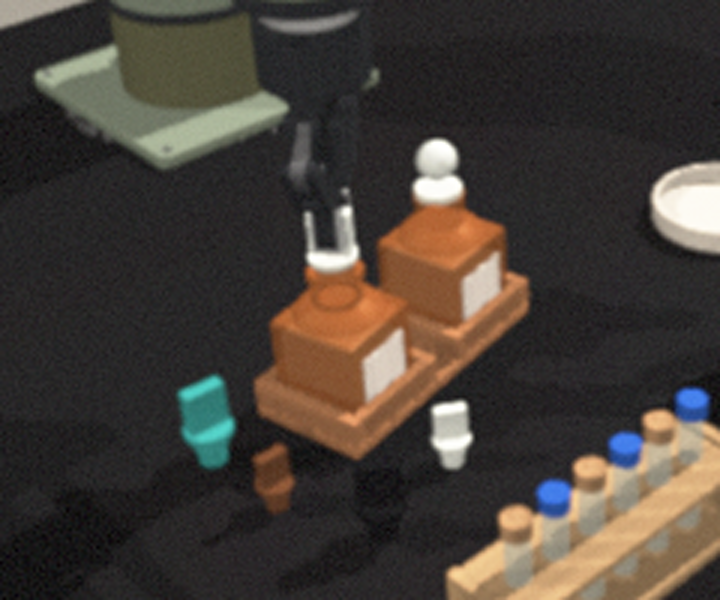

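servo_tool([
  [0,0,0.0001,0,0,-0.06,255],
  [0,0,0.0003,0,0,-0.12,255],
  [0,0,0.0005,0,0,-0.18,255],
  [0,0,0.0007,0,0,-0.24,255],
  [0,0,0.0009,0,0,-0.3,255],
  [0,0,0.0012,0,0,-0.36,255],
  [0,0,0.0014,0,0,-0.42,255],
  [0,0,0.0016,0,0,-0.48,255],
])

```text
t: 9.2
position: [0.5369, -0.221, 0.142]
orientation: [-1.572, -0.002, -2.926]
ft_force: [0.3, -0.0, -0.3]
width: 0.132
```

servo_tool([
  [0,0,0.0002,0,0,-0.06,255],
  [0,0,0.0004,0,0,-0.12,255],
  [0,0,0.0006,0,0,-0.18,255],
  [0,0,0.0008,0,0,-0.24,255],
  [0,0,0.001,0,0,-0.3,255],
  [0,0,0.0012,0,0,-0.36,255],
  [0,0,0.0014,0,0,-0.42,255],
  [0,0,0.0016,0,0,-0.48,255],
])

```text
t: 10.0
position: [0.5371, -0.2211, 0.1438]
orientation: [-1.572, -0.001, 2.875]
ft_force: [-0.3, 0.1, -1.4]
width: 0.132
```

servo_tool([
  [0,0,0.0002,0,0,0.06,255],
  [0,0,0.0004,0,0,0.12,255],
  [0,0,0.0006,0,0,0.18,255],
  [0,0,0.0008,0,0,0.24,255],
  [0,0,0.001,0,0,0.3,255],
  [0,0,0.0012,0,0,0.36,255],
  [0,0,0.0014,0,0,0.42,255],
  [0,0,0.0016,0,0,0.48,255],
])

```text
t: 10.8
position: [0.5373, -0.2213, 0.1456]
orientation: [-1.571, -0.0, -2.927]
ft_force: [-0.2, -0.1, -0.8]
width: 0.132
```

```bash
python3 s.py s6
```

```text
10.8 [ 0.53733507 -0.22129207  0.14562732] [-9.00153939e+01 -1.99209440e-02 -1.67693004e+02] -0.5244705286248318 [-0.22527547 -0.1291295  -0.81086973] [ 0.02128308 -0.03508544 -0.03131218] 0.13165721310993259
```

View pics/s6c.png

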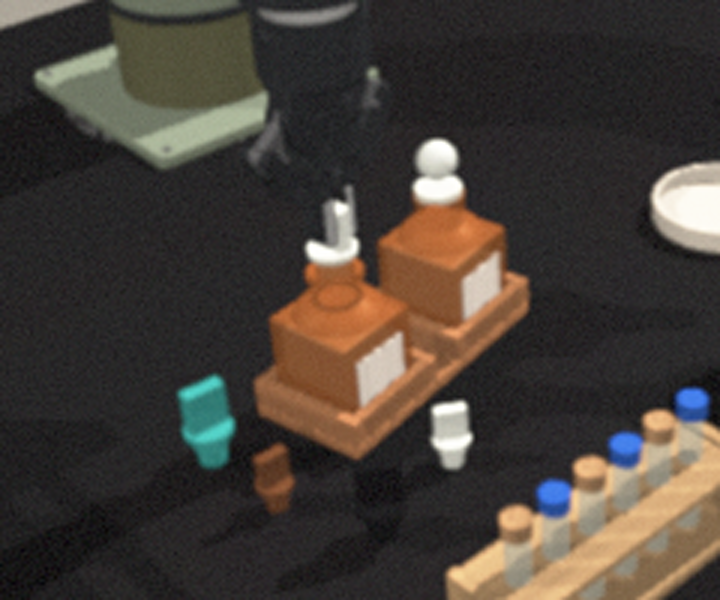

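servo_tool([
  [0,0,0.003,0,0,0,255],
  [0,0,0.007,0,0,0,255],
  [0,0,0.012,0,0,0,255],
  [0,0,0.018,0,0,0,255],
  [0,0,0.03,0,0,0,255],
  [0,0,0.05,0,0,0,255],
  [0,0,0.08,0,0,0,255],
  [0,0,0.11,0,0,0,255],
])

```text
t: 11.65
position: [0.5371, -0.2214, 0.2576]
orientation: [-1.571, -0.0, -2.923]
ft_force: [0.6, -0.0, 0.0]
width: 0.134
```

```bash
python3 s.py s7
python3 - <<'E'
from h import *
for cam in ['scene','top']:
    X=np.load(f'pics/{cam}X.npy')
    m=(np.hypot(X[...,0]-.56,X[...,1]-.176)<.075)&(X[...,2]>.014)&(X[...,2]<.03);P=X[m];print(cam,len(P),cv2.minEnclosingCircle(P[:,:2].astype(np.float32)),P[:,2].max())
    m=(np.hypot(X[...,0]-.56,X[...,1]-.176)<.035);print(np.percentile(X[m][:,2],[5,50,95]))
E
```

```text
11.65 [ 0.53709268 -0.22136408  0.25757894] [-8.99941242e+01 -2.47314803e-02 -1.67497758e+02] -0.6079521514211941 [ 0.5868376  -0.01344821  0.04782106] [ 0.03890296  0.00887367 -0.00690281] 0.134310477416879
scene 281 ((0.5619593262672424, 0.17337308824062347), 0.06266076117753983) 0.024587993504294303
[0.00358305 0.00589383 0.00816061]
top 225 ((0.5578197240829468, 0.17506043612957), 0.0602518767118454) 0.02325457618219051
[0.00076864 0.00411397 0.00730165]
```

View pics/s7c.png

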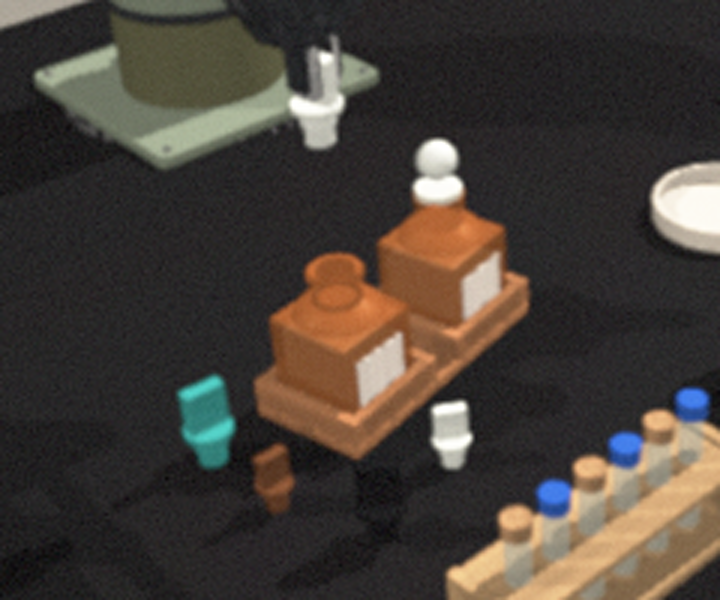

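servo_tool([
  [0.002,0.015,0,0,0,0.03,255],
  [0.005,0.045,0,0,0,0.08,255],
  [0.01,0.08,0,0,0,0.14,255],
  [0.015,0.115,0,0,0,0.2,255],
  [0.015,0.15,0,0,0,0.26,255],
  [0.015,0.185,0,0,0,0.32,255],
  [0.015,0.22,0,0,0,0.38,255],
  [0.015,0.255,0,0,0,0.44,255],
])

```text
t: 12.5
position: [0.5527, 0.0348, 0.2624]
orientation: [-1.567, 0.004, -2.48]
ft_force: [-0.0, -0.5, -1.0]
width: 0.129
```

servo_tool([
  [0.005,0.035,0,0,0,0.05,255],
  [0.006,0.07,0,0,0,0.1,255],
  [0.007,0.1,0,0,0,0.15,255],
  [0.007,0.125,-0.01,0,0,0.2,255],
  [0.007,0.137,-0.03,0,0,0.2,255],
  [0.007,0.141,-0.06,0,0,0.2,255],
  [0.007,0.141,-0.09,0,0,0.2,255],
  [0.007,0.141,-0.11,0,0,0.2,255],
])

```text
t: 13.3
position: [0.5586, 0.1766, 0.1508]
orientation: [-1.568, 0.003, -2.278]
ft_force: [0.2, -0.4, -0.7]
width: 0.125
```

Run:
```python
from h import *
p,d,o=snap('scene','s8');cv2.imwrite('pics/s8c.png',cv2.resize(p[120:270,220:380,::-1],None,fx=4,fy=4,interpolation=2))
print(o['t'],o['position'],o['ft_force'],o['width'])
X=cloud('scene',d)
m=(np.hypot(X[...,0]-.56,X[...,1]-.176)<.07)&(X[...,2]>.035)&(X[...,2]<.18)
b,g,r=[p[...,i].astype(int) for i in (0,1,2)]
m&=(p.min(-1)>140);P=X[m];print(len(P),P.min(0),P.max(0))
m=(np.hypot(X[...,0]-.56,X[...,1]-.176)<.08)&(X[...,2]>.014)&(X[...,2]<.03);P=X[m];print(cv2.minEnclosingCircle(P[:,:2].astype(np.float32)))
```

```text
13.3 [0.55860619 0.1766077  0.15076717] [ 0.20987376 -0.35871309 -0.65598011] 0.1250324335767335
156 [0.54602333 0.15904499 0.11338266] [0.57716121 0.18637316 0.17958004]
((0.5622971653938293, 0.1779116690158844), 0.06571781635284424)
```

View pics/s8c.png

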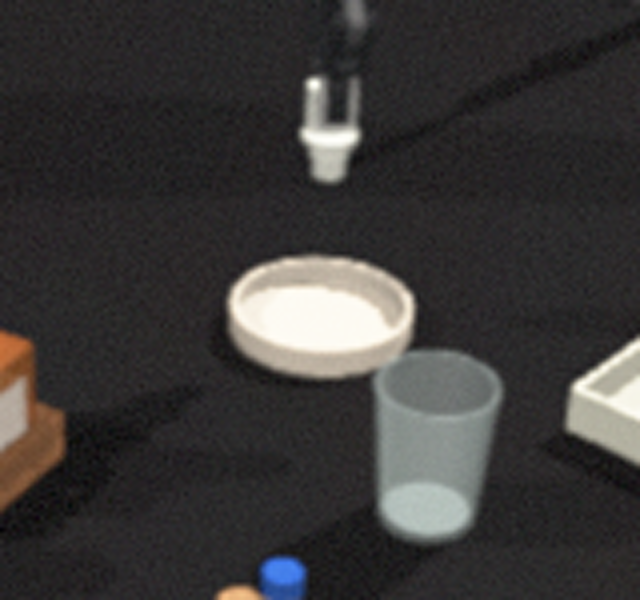

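Run:
```python
from h import *
X=cloud('scene',np.load('pics/s8.npz')['d'])
for u,v in [(329,245),(317,225),(341,225),(329,210)]: print(X[v,u])
P=X[(np.hypot(X[...,0]-.56,X[...,1]-.176)<.14)&(X[...,2]>.03)&(X[...,2]<.11)];print(len(P),P.min(0),P.max(0))
```

```text
[0.75956041 0.03920577 0.03224002]
[0.73156919 0.02671651 0.07886224]
[0.76957117 0.0633839  0.07912432]
[0.71857843 0.08633515 0.0849612 ]Traceback (most recent call last):
  File "<stdin>", line 4, in <module>
    return umr_minimum(a, axis, None, out, keepdims, initial, where)
ValueError: zero-size array to reduction operation minimum which has no identity
```

servo_tool([
  [0,0,-0.03,0,0,0,255],
  [0,0,-0.06,0,0,0,255],
  [0,0,-0.08,0,0,0,255],
  [0,0,-0.095,0,0,0,255],
  [0,0,-0.1,0,0,0,255],
  [0,0,-0.1,0,0,0,255],
])

```text
t: 13.95
position: [0.5579, 0.1766, 0.0487]
orientation: [-1.57, 0.0, -2.278]
ft_force: [0.6, 0.1, -0.0]
width: 0.123
```

Run:
```python
from h import *
p,d,o=snap('scene','s9');cv2.imwrite('pics/s9c.png',cv2.resize(p[120:270,220:380,::-1],None,fx=4,fy=4,interpolation=2))
print(o['t'],o['position'],o['orientation'],o['ft_force'],o['width'])
```

```text
13.95 [0.55787796 0.17656775 0.04873205] [-1.57002192e+00  3.43184944e-04 -2.27835672e+00] [ 0.64247673  0.06327335 -0.04073284] 0.12326409009602965
```

View pics/s9c.png

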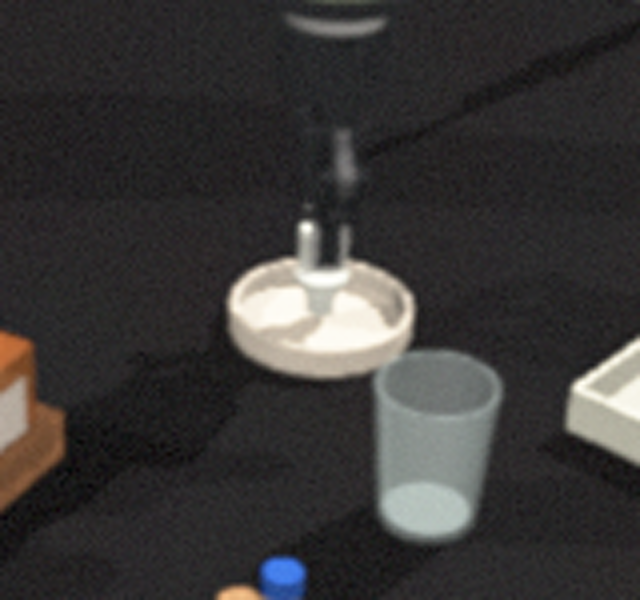

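The stopper hangs inside the dish rim (crop (320,300)), near contact. I lower slowly until the force shows contact.

servo_tool([
  [0,0,-0.002,0,0,0,255],
  [0,0,-0.004,0,0,0,255],
  [0,0,-0.005,0,0,0,255],
  [0,0,-0.006,0,0,0,255],
  [0,0,-0.006,0,0,0,255],
])

```text
t: 14.5
position: [0.5581, 0.1765, 0.0432]
orientation: [-1.57, 0.001, -2.278]
ft_force: [-1.0, 0.3, -0.2]
width: 0.128
```

servo_tool([
  [0,0,-0.0007,0,0,0,255],
  [0,0,-0.0014,0,0,0,255],
  [0,0,-0.0014,0,0,0,255],
])

```text
t: 14.8
position: [0.5581, 0.1765, 0.0418]
orientation: [-1.57, 0.001, -2.278]
ft_force: [0.5, -0.0, -1.2]
width: 0.131
```

servo_tool([
  [0,0,-0.0005,0,0,0,255],
  [0,0,-0.001,0,0,0,255],
  [0,0,-0.001,0,0,0,255],
])

```text
t: 15.1
position: [0.5583, 0.1765, 0.0417]
orientation: [-1.569, 0.002, -2.279]
ft_force: [-4.3, -0.3, 17.9]
width: 0.13
```

servo_tool([
  [0,0,0.0002,0,0,0,255],
  [0,0,0.0002,0,0,0,225],
  [0,0,0.0002,0,0,0,218],
  [0,0,0.0002,0,0,0,210],
  [0,0,0.0002,0,0,0,200],
  [0,0,0.0002,0,0,0,180],
  [0,0,0.0002,0,0,0,150],
  [0,0,0.0002,0,0,0,120],
], newtons=20)

```text
t: 15.9
position: [0.5583, 0.1766, 0.0418]
orientation: [-1.57, 0.002, -2.279]
ft_force: [-1.2, 0.7, 0.8]
width: 0.528
```

Run:
```python
from h import *
p,d,o=snap('scene','s10');cv2.imwrite('pics/s10c.png',cv2.resize(p[120:270,220:380,::-1],None,fx=4,fy=4,interpolation=2))
print(o['t'],o['position'],o['orientation'],o['ft_force'],o['width'])
```

```text
15.9 [0.55827076 0.17655636 0.04184661] [-1.56952151e+00  1.54299205e-03 -2.27855511e+00] [-1.23511533  0.738893    0.80605917] 0.5284783615717146
```

View pics/s10c.png

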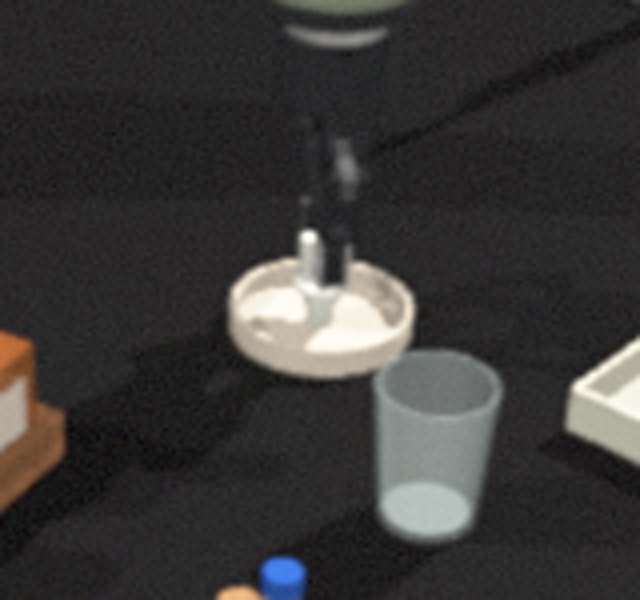

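The stopper stands in the dish at crop (318,300) with the jaws open. I retreat straight up.

servo_tool([
  [0,0,0.01,0,0,0,110],
  [0,0,0.025,0,0,0,110],
  [0,0,0.05,0,0,0,110],
  [0,0,0.085,0,0,0,110],
  [0,0,0.12,0,0,0,110],
  [0,0,0.15,0,0,0,110],
  [0,0,0.15,0,0,0,110],
])

```text
t: 16.65
position: [0.5596, 0.1766, 0.1967]
orientation: [-1.566, 0.007, -2.279]
ft_force: [0.4, -0.2, 0.5]
width: 0.566
```

Run:
```python
from h import *
p,d,o=snap('scene','s11');cv2.imwrite('pics/s11c.png',cv2.resize(p[120:320,80:380,::-1],None,fx=2.6,fy=2.6,interpolation=2))
print(o['t'],o['position'],o['ft_force'],o['width'])
X=cloud('scene',d);P=X[(np.hypot(X[...,0]-.56,X[...,1]-.176)<.05)&(X[...,2]>.055)&(X[...,2]<.1)];print(len(P),P.mean(0),P.max(0))
X=np.load('pics/sceneX.npy');X2=cloud('scene',d)
for X in (X,X2):
    P=X[(np.hypot(X[...,0]-.545,X[...,1]+.225)<.06)&(X[...,2]>.112)&(X[...,2]<.126)];print('bottle top',len(P),P.mean(0),np.percentile(P[:,2],95))
```

```text
16.65 [0.55960389 0.17663745 0.19673715] [ 0.44452601 -0.1595663   0.51902624] 0.5658356893174014
79 [0.56120673 0.17408882 0.06441993] [0.5731559  0.18707781 0.07138118]
bottle top 139 [ 0.54707728 -0.22587283  0.11990931] 0.1256409273006982
bottle top 205 [ 0.54001989 -0.22136592  0.11858454] 0.12151016878691759
```

View pics/s11c.png

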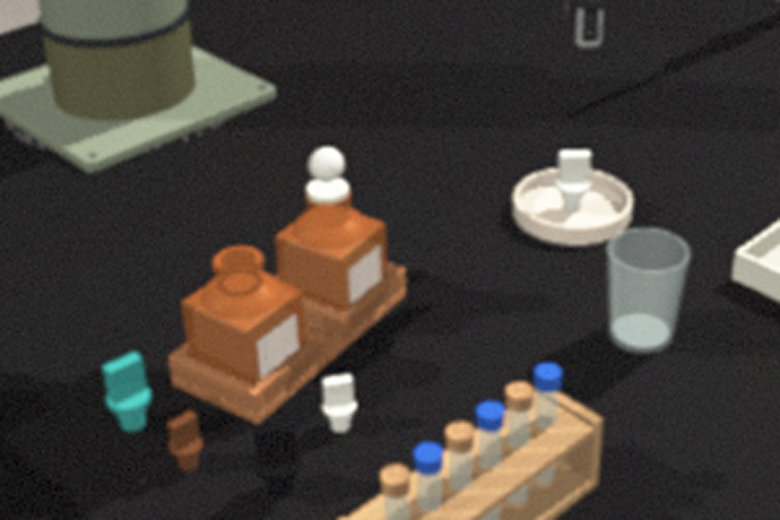

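The stopper stands upright in the dish (crop (573,180)), the open bottle sits in its rack (crop (240,310)), and the gripper is clear. I hand the job in.

```bash
python3 -c "
from workcell import bot
print(bot.sign_off())"
```

```text
the job is handed in; nothing more can be done
None
```

The stopper is out of its bottle and standing upright in the white dish. I handed the job in at about 16.7 s; no verdict was reported.

**Twisting:** I gripped the tab and turned the stopper about 27.5° anticlockwise. I then turned it to about 28° clockwise of where it began, easing up roughly 1.5 mm per 27° of turn. It took further swings of the same size before the stopper came free, after about 11–13 mm of rise. By then the wrist force was under 1 N and the torque about zero. The strongest pull I read while twisting was 7.5 N, just under the bottle's weight of about 8.3 N.

**Placing:** I lifted the stopper straight up, carried it to the middle of the dish and lowered it until it touched (17.9 N on the wrist). I then opened the jaws slowly and backed off upwards.

**Last checks:** The final scene picture shows:
- The stopper stands in the dish, its top at about z = 0.07 m.
- The bottle sits in its rack, rim at about z = 0.12 m as at the start.
- The look-alikes and the other bottle have not moved.
- The gripper is clear of everything.

**Disagreement:** The wrist camera put heights about 3 mm lower than the other cameras, so I used the force reading to detect contact with the dish.

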